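Turn the mixing drum to its filling position

ROBOT

A 6-joint arm with a two-finger parallel gripper is mounted at the origin on the work surface. World frame = base frame: x ahead of the robot, y to its left, z up, the work surface at z = 0. Lengths are in m, angles in rad, forces in N, time in s.
With the tool pointing down it reaches from about 0.325 to 0.875 m from the base axis. Payload 4.4 kg.
Tool frame: the origin (TCP) lies at the very end of the fingers, on their centre line; the grasp point (between the pads) lies 19 mm behind it; z points along the fingers, y is the direction in which the jaws open and shut (so a half turn about z gives the same grasp; the last joint's range is limited). The gripper opens to 85 mm and grips with 20 to 120 N. Pads are 22 mm wide; open, the fingers measure 114 mm over their backs; the gripper's body (76 mm by 85 mm) begins 54 mm behind the grasp point. The pads swing forward as they close: fully open they stand 13 mm farther back than shut.
Start: joints at [-1.454, 0.207, 1.542, -0, 1.393, -0.15], TCP at [0.152, -0.555, 0.231] pointing down, gripper open.
Joint ranges: [-2.73, 2.73], [-0.86, 2.22], [0.23, 2.46], [-1.11, 4.25], [0.08, 2.63], [-2.82, 2.82]. Speed limits (rad/s): [2.79, 2.79, 3.14, 3.14, 3.14, 3.14].

INTERFACE

Orientations are given as a unit quaternion [x, y, z, w].
In Python, from station import telemetry, cams, hand_in gives the robot as it stands.
- The arm moves only by the tool apply_moves, never from a script. Its argument "moves" is a list that holds one entry, the list of rows, each a list of 7 numbers: the closure, from 0 (fully open) to 1 (shut), then the shift along the tool's x, y, z in mm, then the turn, a rotation vector about the tool's x, y, z in rad. In form: [[[gripper, x, y, z, wx, wy, wz], ...]]. A call has 1 to 8 rows; each row is the pose to reach, as a shift and turn from the pose commanded when the call began, along the tool's axes at that moment; what a row does not reach only later rows make up. A row lasts 1/10 s, in which the tool goes at most 50 mm and 8.59 degrees, less where a joint would pass 70% of its speed; a pose out of reach is approached as far as the arm can. A call with a gripper value outside its range is refused whole. The fingers move at their own pace and stop on an object; "grip_force" is the grip in N (left out, the last holds). Time passes only in rows, so rows that repeat a pose let the fingers close. It gives the time, the measured TCP pose, the force and the opening at its end, in the units of the state.
- telemetry.sense(): the state, without advancing time (a new reading comes with each control period).
- cams.grab_frame(name): name is "scene" or "top" or "wrist"; returns the picture (420x560x3 uint8, red, green, blue); there is no depth.
- cams.camera_params(name): a dict with "fx", "fy", "cx", "cy" (pixels), "R" (3x3) and "t" (3): a world point X has camera coordinates R X + t; the wrist camera has in their place "mount" (4x4, takes a point from camera to tool coordinates, whose origin is the TCP and whose axes are the flange's). Camera axes: x right, y down, z forward; pixel columns grow to the right and rows downward; lengths in m; the calibration is good to about 2 mm. A picture is of the moment at which its call begins: read the wrist's pose just before it. camera_params takes no time and is no camera call.
- hand_in(): hands the job in, once; it reports no verdict.
The state is a dict: "clock": time; "joint_pos": joint angles; "qvel": joint speeds; "joint_efforts": joint torques, N m; "ee_pos": TCP position; "tcp_rot": TCP orientation; "ft_force": force on the tool from outside, world axes, zero at the start; "wrist_torque": the same for the moment, N m; "opening": finger opening in m.
Only numpy, scipy, OpenCV 4.12 (cv2) and the standard library are available. Lean on these libraries where they do the work, as an engineer would, in place of code of your own. Each camera call takes 0.05 s, during which the arm holds its last target.

TASK

Get the drum tumbler ready for filling: turn it by gently pushing one spoke after another of its hand wheel with the fingertips, until the drum's capped filler neck points straight up, then leave it standing still like that. Do not pinch the spokes or fling the wheel round, do not touch the drum or the neck, and leave the dishes, jar and other things around it where they are.

Things in the scene. Friction and masses are not known exactly. Their poses are not given: they have to be found in the camera images.
- handwheel: spoked hand wheel of a bench drum tumbler: upright star of six steel spokes on a 48 mm hub, no rim, facing the robot. Origin: hub centre, in the plane of the spokes, 150 mm above the table. x: the level axle, pointing from hand wheel to drum, away from the robot, within 20 degrees of straight ahead. z: the way the filler neck points; turns with the wheel.
- spoke_end (a point): rounded free end of one spoke, on its centre line 115 mm from the hub centre, at 30 degrees from the wheel's z towards its y. The six equal spokes lie in the wheel's y-z plane at 30, 90, 150, 210, 270 and 330 degrees from z (neck midway between two): round bars 12 mm thick, black sleeves 14 mm near the ends.
- hub (a point): centre of the hub, same as the hand wheel's origin. The wheel turns both ways without stops, needs about 1.5 to 2 N sideways at a spoke's end, and stays where it is left. Spokes are smooth, but a fingertip pushed against a spoke that leans far (over 45 degrees) towards it may bind. It starts with the neck pointing mostly down, at least 126 degrees from straight up, to either side.
- drum: the round aluminium mixing drum fixed to the hand wheel on the same axle and turning with it: 150 mm across, 60 mm deep; its front face is 40 mm behind the plane of the spokes. Its origin and axes coincide with the hand wheel's.
- filler_neck: the drum's filler neck, a short capped stub sticking out of the drum's rim: 26 mm tube with a 34 mm grey cap, reaching 38 mm out, that is 113 mm from the axle. Origin: on the drum's rim 75 mm from the axle, 70 mm behind the plane of the spokes. Its z axis points outwards along the neck.
- tumbler: the fixed stand of the tumbler: white base plate 230 x 170 mm, 16 mm thick, with a pillar 70 mm wide and 185 mm high behind the drum. Origin: centre of its underside, on the table; x is parallel to the axle, z up. The plane of the spokes lies 75 mm towards the robot from the origin.
- petri_stack: a stack of three closed clear Petri dishes, 90 mm across, 48 mm high, loose on the table near the tumbler; origin: centre of its underside.
- petri_dish: a single closed clear Petri dish, 90 mm across, 16 mm high, loose on the table near the tumbler; origin: centre of its underside.
- sample_jar: a capped jar, 60 mm across, 85 mm high, loose on the table near the tumbler; origin: centre of its underside.
- weigh_boat_a: a white weighing boat with seeds, 65 x 80 mm, 22 mm high, loose on the table near the tumbler; origin: centre of its underside.
- weigh_boat_b: a second white weighing boat with seeds, 65 x 80 mm, 22 mm high, loose on the table near the tumbler; origin: centre of its underside.
- beaker: an empty clear beaker, 64 mm across, 85 mm high, loose on the table near the tumbler; origin: centre of its underside.
- spatula: a thin steel laboratory spatula lying flat, 190 mm long, 8 mm thick, loose on the table near the tumbler; origin: at the middle of its length, on its underside.

How it is judged:
At the end, for the whole second after the job is handed in: The filler neck's axis is within 5 degrees (0.087 rad) of straight up, the wheel is at rest, and no thing around it has moved by more than 20 mm (angle between filler_neck's own z axis and vertical below 0.087 rad and angular speed of handwheel below 0.05 rad/s and distance of each of petri_stack, petri_dish, sample_jar, weigh_boat_a, weigh_boat_b, beaker, spatula from where it was at the start of the episode below 0.02 m); the robot touches nothing.
It fails at once if the drum or its filler neck is touched (more than 1 N); only the spokes and hub may be pushed (contact force between any of the fingers, the arm and drum above 1 N or contact force between any of the fingers, the arm and filler_neck above 1 N).
It fails at once if the wheel is pinched or forced (more than 30 N from the fingers) (contact force between the fingers and handwheel above 30 N).
It fails at once if the wheel is flung round (faster than 4 rad/s) (angular speed of handwheel above 4 rad/s).
It fails at once if a thing standing around the tumbler is moved by more than 20 mm, lifted or carried (distance of any of petri_stack, petri_dish, sample_jar, weigh_boat_a, weigh_boat_b, beaker, spatula from where it was at the start of the episode above 0.02 m).
It also fails if it takes over 58 s, if anything falls off the work surface, if the arm or the gripper's body presses on something with over 40 N, if the wrist force passes 120 N, or if a joint passes its speed limit or range.

## Working session

There is one attempt and no reset: what is moved stays moved. The work goes in short steps, Python scripts to look and compute and a tool call to move; the robot and the scene stay as the last step left them, time stands still between calls to the robot, and variables do not carry over. Pictures are saved under pics/ and viewed, and the job is handed in when it is done.

Besides the shell and the picture viewer there is one more tool, called after "Emit:" by a JSON object that holds its "method" and its "body". apply_moves: Moves the arm, as the interface text tells. Its arguments: {"type":"object","properties":{"moves":{"type":"array","items":{"type":"array","items":{"type":"array","items":{"type":"number"}}}},"grip_force":{"type":"number"}},"required":["moves"]}

```bash
ls; mkdir -p pics; python3 - <<'E'
from station import telemetry, cams
import cv2
s=telemetry.sense(); print(s)
for n in ("scene","top","wrist"):
    im=cams.grab_frame(n); cv2.imwrite(f"pics/{n}0.png",im[:,:,::-1])
    print(n,cams.camera_params(n))
E
```

```text
pics
{'clock': 0.0, 'joint_pos': array([-1.45350216e+00,  2.07447267e-01,  1.54297371e+00,  7.04195009e-07,
        1.39353071e+00, -1.50491445e-01]), 'qvel': array([ 0.0002303 ,  0.00132884, -0.00131303,  0.00221685, -0.00243399,
       -0.00133497]), 'joint_efforts': array([-3.08121271e-03, -3.83040011e+01, -2.91598088e+01, -4.20163769e-04,
        1.05500780e-02, -6.28000009e-06]), 'ee_pos': array([ 0.15204529, -0.55372898,  0.23010094]), 'tcp_rot': array([ 9.91049060e-01,  1.33492953e-01,  1.99239322e-05, -1.17934841e-03]), 'ft_force': array([ 0.51374011, -0.1180485 , -0.06176389]), 'wrist_torque': array([ 0.02259534, -0.03510551,  0.00387354]), 'opening': 0.0853960082949396}
scene {'fx': 457.2743739995263, 'fy': 457.2743739995263, 'cx': 280.8122509260079, 'cy': 206.14591063606386, 'R': array([[-0.37973   ,  0.92490877,  0.01867873],
       [ 0.6222717 ,  0.27031587, -0.73464772],
       [-0.68453128, -0.26734453, -0.67819159]]), 't': array([ 0.16677115, -0.27537144,  1.47418771])}
top {'fx': 416.741819661699, 'fy': 416.741819661699, 'cx': 282.55841990532235, 'cy': 210.81308511899854, 'R': array([[ 0.02272991, -0.9991356 , -0.03480515],
       [-0.99281172, -0.01846666, -0.1182534 ],
       [ 0.11750845,  0.03724285, -0.99237328]]), 't': array([0.06954414, 0.61419196, 1.04378052])}
wrist {'fx': 291.09952837672745, 'fy': 291.09952837672745, 'cx': 277.86717647227385, 'cy': 206.58901766847228, 'mount': array([[ 1.18934300e-03, -9.64118632e-01, -2.65469113e-01,
         6.71052481e-02],
       [ 9.99998647e-01,  8.44996003e-04,  1.41133182e-03,
         2.88702962e-05],
       [-1.13637096e-03, -2.65470432e-01,  9.64118332e-01,
        -1.41718987e-01],
       [ 0.00000000e+00,  0.00000000e+00,  0.00000000e+00,
         1.00000000e+00]])}
```

View pics/scene0.png

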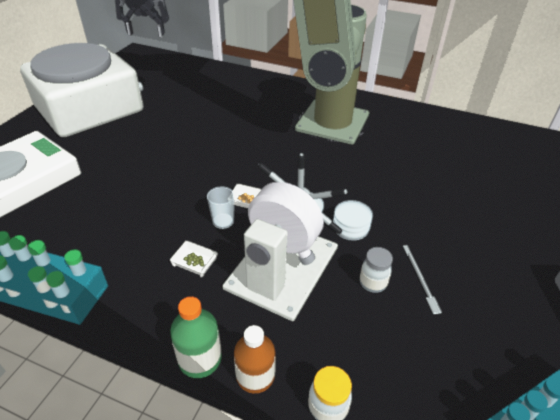

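View pics/top0.png

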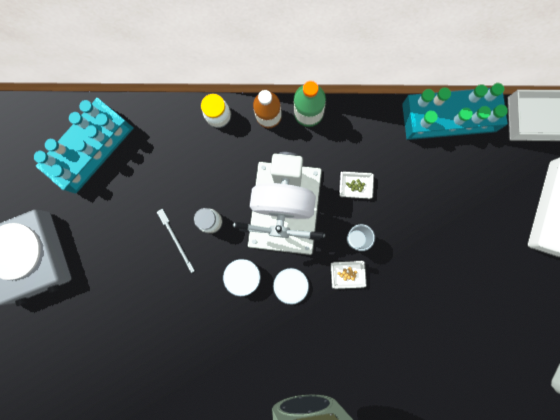

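View pics/wrist0.png

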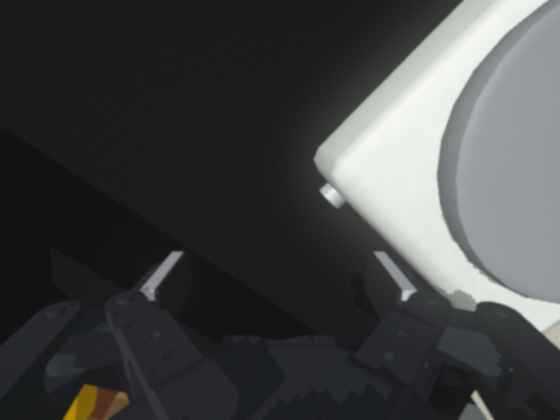

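```bash
python3 - <<'E'
import cv2
a=cv2.imread("pics/scene0.png")[140:320,160:400]; cv2.imwrite("pics/s0c.png",cv2.resize(a,None,fx=3.3,fy=3.3,interpolation=cv2.INTER_CUBIC))
a=cv2.imread("pics/top0.png")[140:310,180:390]; cv2.imwrite("pics/t0c.png",cv2.resize(a,None,fx=3.5,fy=3.5,interpolation=cv2.INTER_CUBIC))
E
```

```text
(no output)
```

View pics/s0c.png

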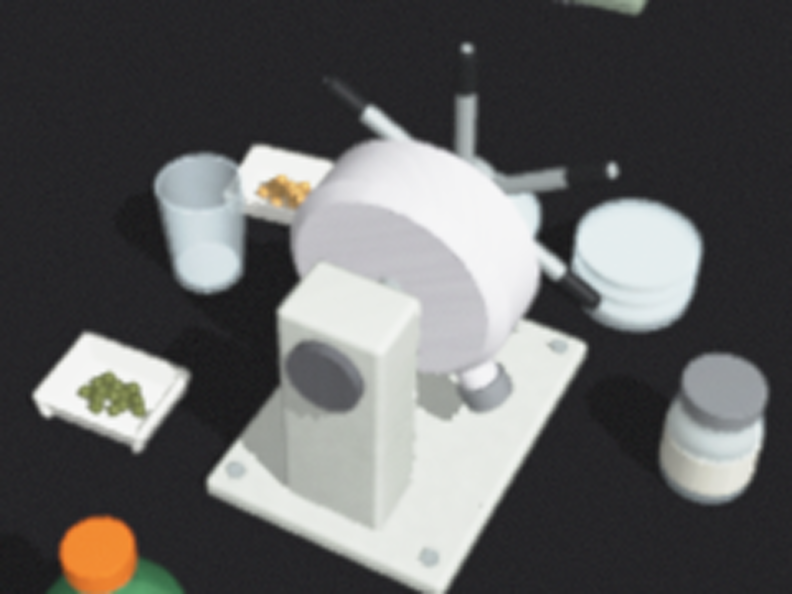

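View pics/t0c.png

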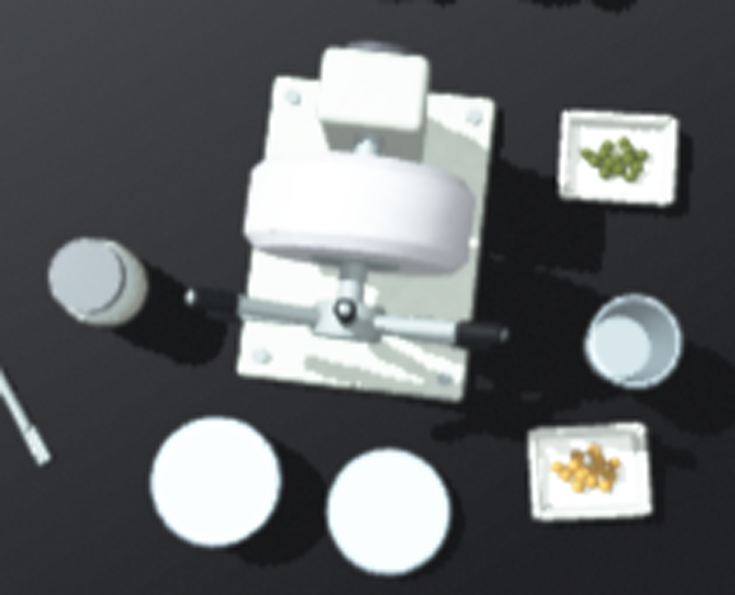

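```bash
cat > h.py <<'E'
import numpy as np, cv2
from scipy.optimize import least_squares
from station import cams
P={n:cams.camera_params(n) for n in("scene","top")}
def proj(n,X):
    p=P[n]; X=np.atleast_2d(X); c=X@np.array(p["R"]).T+p["t"]
    return np.c_[p["fx"]*c[:,0]/c[:,2]+p["cx"],p["fy"]*c[:,1]/c[:,2]+p["cy"]]
def ray(n,uv,z):
    p=P[n];R=np.array(p["R"]);C=-R.T@p["t"]
    d=R.T@np.array([(uv[0]-p["cx"])/p["fx"],(uv[1]-p["cy"])/p["fy"],1]); return C+d*(z-C[2])/d[2]
# model: q=(hx,hy,yaw,alpha neck (from up towards +y side))
def ax(yaw): return np.array([np.cos(yaw),np.sin(yaw),0]),np.array([-np.sin(yaw),np.cos(yaw),0]),np.array([0,0,1.])
def pt(q,kind,k=0):
    a,l,u=ax(q[2]); H=np.array([q[0],q[1],.15])
    if kind=='spoke': th=q[3]+np.radians(30+60*k); return H+.115*(np.cos(th)*u+np.sin(th)*l)
    if kind=='neck': th=q[3]; return H+.07*a+k*(np.cos(th)*u+np.sin(th)*l)
    if kind=='base': # k=(dx,dy)
        return H+(.075+k[0])*a+k[1]*l-np.array([0,0,.15-.016])
    return H
E
python3 - <<'E'
from h import *
sc=lambda p:(p[0]/3.3+160,p[1]/3.3+140); tc=lambda p:(p[0]/3.5+180,p[1]/3.5+140)
# spokes: neck 150 -> k: 30+60k+150 = 180+60k ; alpha0 ->k=3 ; -60(300)->k=2; 60->k=4 ;120->k=5
obs=[("scene",sc((467,48)),'spoke',3),("scene",sc((327,80)),'spoke',2),("scene",sc((612,170)),'spoke',4),("scene",sc((600,300)),'spoke',5),
("top",tc((345,310)),'spoke',3),("top",tc((190,297)),'spoke',4),("top",tc((505,335)),'spoke',2),
("scene",sc((488,392)),'neck',.108),
("top",tc((275,77)),'base',(.115,.085)),("top",tc((495,98)),'base',(.115,-.085)),("top",tc((238,375)),'base',(-.115,.085)),("top",tc((463,400)),'base',(-.115,-.085)),
("scene",sc((585,347)),'base',(-.115,.085)),("scene",sc((440,597)),'base',(.115,.085)),("scene",sc((208,485)),'base',(.115,-.085))]
f=lambda q:np.concatenate([proj(n,pt(q,kd,k))[0]-uv for n,uv,kd,k in obs])
H0=ray("top",tc((345,310)),.265)
r=least_squares(f,[H0[0],H0[1],0,np.radians(150)],loss='soft_l1')
print(r.x,np.degrees(r.x[2:]))
for o,e in zip(obs,f(r.x).reshape(-1,2)): print(o[0],o[2],o[3],e.round(1))
T={'petri_stack?':((215,482),.048),'dish?':((388,511),.016),'jar':((88,275),.085),'boatA':((617,158),.02),'boatB':((590,472),.02),'beakerTop':((634,340),.085),'spat end':((45,460),.004)}
for k,(p,z) in T.items(): print(k,ray("top",tc(p),z).round(3))
print(ray("top",(163,213),.004),ray("top",(192,270),.004))
E
```

```text
[ 0.55128946  0.0864452  -0.09258741  2.57948969] [ -5.30486785 147.79387249]
scene spoke 3 [-1.1 -2. ]
scene spoke 2 [-1.4 -1.4]
scene spoke 4 [ 0.3 -1.9]
scene spoke 5 [-0.4  0.3]
top spoke 3 [-0.5 -0.9]
top spoke 4 [-1.5 -0.5]
top spoke 2 [-0.5 -0.8]
scene neck 0.108 [-0.2 -1.5]
top base (0.115, 0.085) [-1.1 -0.8]
top base (0.115, -0.085) [-0.9 -0.1]
top base (-0.115, 0.085) [-1.1 -0.8]
top base (-0.115, -0.085) [-1.  -0.5]
scene base (-0.115, 0.085) [ 0.2 -3.1]
scene base (0.115, 0.085) [-0.  -4.2]
scene base (0.115, -0.085) [-1.7 -3. ]
petri_stack? [0.439 0.182 0.048]
dish? [0.42  0.057 0.016]
jar [0.584 0.273 0.085]
boatA [ 0.687 -0.11   0.02 ]
boatB [ 0.452 -0.091  0.02 ]
beakerTop [ 0.546 -0.113  0.085]
spat end [0.45  0.318 0.004]
[0.60464908 0.40653722 0.004     ] [0.45412214 0.32014256 0.004     ]
```

```bash
cat >> h.py <<'E'
from scipy.spatial.transform import Rotation as Ro
from station import telemetry
Q=[0.5513,0.0864,-0.0926]
def goal(l,z,dx=0,show=True):
    s=telemetry.sense(); R=Ro.from_quat(s["tcp_rot"]); a,lv,u=ax(Q[2])
    p=np.array([Q[0],Q[1],0])+lv*l+a*dx+u*z
    Rt=Ro.from_matrix(np.c_[a,-lv,-u])
    print("t",round(s["clock"],2),"ee",s["ee_pos"].round(4),"l,z,dx now",((s["ee_pos"]-[Q[0],Q[1],0])@np.c_[lv,u,a]).round(4),"F",s["ft_force"].round(2),"open",round(s["opening"],4))
    print("shift mm",(R.inv().apply(p-s["ee_pos"])*1000).round(1),"rot",(R.inv()*Rt).as_rotvec().round(4),"j",s["joint_pos"].round(2))
E
python3 -c "
from h import *
goal(.035,.34)"
```

```text
t 0.15 ee [ 0.1521 -0.5539  0.2304] l,z,dx now [-0.6745  0.2304 -0.3383] F [ 0.5   0.46 -0.92] open 0.0853
shift mm [ 566.8 -544.8 -108.5] rot [-1.800e-03  1.000e-04  3.604e-01] j [-1.45  0.21  1.54 -0.    1.39 -0.15]
```

Emit:
{"method": "apply_moves", "body": {"moves": [[[1,0,0,-50,0,0,0],[1,20,-20,-100,0,0,0.05],[1,60,-57,-109,0,0,0.1],[1,95,-92,-109,0,0,0.15],[1,130,-126,-109,0,0,0.2],[1,165,-160,-109,0,0,0.25],[1,200,-193,-109,0,0,0.3],[1,235,-227,-109,0,0,0.36]]]}}

```text
clock: 0.95
ee_pos: [0.3172, -0.2748, 0.3401]
tcp_rot: [0.999, -0.048, 0.0, -0.0]
ft_force: [1.6, -0.2, 0.1]
opening: 0.0003
```

Emit:
{"method": "apply_moves", "body": {"moves": [[[1,20,-41,0,0,0,0],[1,40,-82,0,0,0,0],[1,60,-123,0,0,0,0],[1,80,-164,0,0,0,0],[1,100,-205,0,0,0,0],[1,120,-246,0,0,0,0],[1,140,-287,0,0,0,0],[1,160,-328,0,0,0,0]]]}}

```text
clock: 1.75
ee_pos: [0.5067, 0.0371, 0.34]
tcp_rot: [0.999, -0.046, -0.0, 0.0]
ft_force: [0.3, -0.6, 0.6]
opening: 0.0002
```

```bash
python3 -c "
from h import *
goal(.035,.34)"
```

```text
t 1.75 ee [0.5067 0.0371 0.34  ] l,z,dx now [-0.0533  0.34   -0.0398] F [ 0.25 -0.56  0.6 ] open 0.0002
shift mm [ 39.9 -88.2  -0. ] rot [0.0002 0.0002 0.0008] j [-0.1  -0.    1.55 -0.    1.6   1.57]
```

Emit:
{"method": "apply_moves", "body": {"moves": [[[1,18,-40,0,0,0,0.001],[1,36,-80,0,0,0,0.001],[1,40,-88,0,0,0,0.001],[1,40,-88,0,0,0,0.001],[1,40,-88,0,0,0,0.001]]]}}

```text
clock: 2.25
ee_pos: [0.5537, 0.1183, 0.3399]
tcp_rot: [0.999, -0.047, -0.001, 0.0]
ft_force: [-0.4, 1.2, -0.0]
opening: -0.0001
```

```bash
python3 -c "
from h import *
goal(.035,.22)
for n in ('scene','top','wrist'):
    cv2.imwrite(f'pics/{n}1.png',cams.grab_frame(n)[:,:,::-1])
a=cv2.imread('pics/scene1.png')[40:320,160:400]
b=cv2.imread('pics/wrist1.png')[:,80:480]
cv2.imwrite('pics/c1.png',np.hstack([cv2.resize(a,None,fx=1.8,fy=1.8),cv2.resize(b,(360,504))]))
"
```

```text
t 2.25 ee [0.5537 0.1183 0.3399] l,z,dx now [ 0.032   0.3399 -0.0006] F [-0.41  1.17 -0.05] open -0.0001
shift mm [  0.8  -3.1 119.9] rot [ 0.0009  0.0012 -0.0009] j [ 0.06  0.13  1.41 -0.    1.6   1.72]
```

View pics/c1.png

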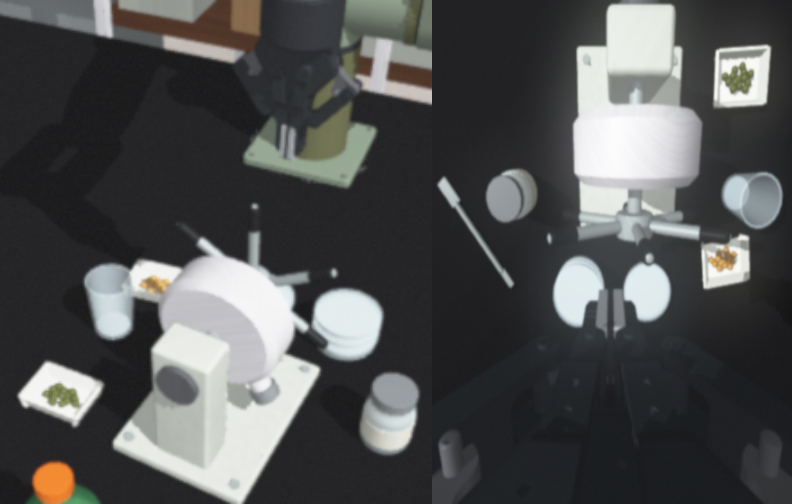

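Emit:
{"method": "apply_moves", "body": {"moves": [[[1,0,0,40,0,0,0],[1,0,0,80,0,0,0],[1,0,0,110,0,0,0],[1,0,0,120,0,0,0],[1,0,0,120,0,0,0],[1,0,6,120,0,0,0]]]}}

```text
clock: 3.0
ee_pos: [0.5548, 0.113, 0.2223]
tcp_rot: [0.999, -0.047, 0.002, -0.0]
ft_force: [0.4, 0.2, -0.1]
opening: 0.0001
```

Emit:
{"method": "apply_moves", "body": {"moves": [[[1,0,8,0,0,0,0],[1,0,16,0,0,0,0],[1,0,24,0,0,0,0],[1,0,32,0,0,0,0],[1,0,40,0,0,0,0]]]}}

```text
clock: 3.5
ee_pos: [0.5499, 0.0728, 0.2205]
tcp_rot: [0.999, -0.047, 0.0, -0.0]
ft_force: [1.2, 3.1, 0.1]
opening: 0.0001
```

```bash
python3 -c "
from h import *
goal(-.038,.22)
for n in ('scene','wrist'):
    cv2.imwrite(f'pics/{n}2.png',cams.grab_frame(n)[:,:,::-1])
a=cv2.imread('pics/scene2.png')[40:320,160:400]
b=cv2.imread('pics/wrist2.png')[:,80:480]
cv2.imwrite('pics/c2.png',np.hstack([cv2.resize(a,None,fx=1.8,fy=1.8),cv2.resize(b,(360,504))]))
"
```

```text
t 3.5 ee [0.5499 0.0728 0.2205] l,z,dx now [-1.360e-02  2.205e-01 -1.000e-04] F [1.17 3.09 0.12] open 0.0001
shift mm [ 0.1 24.4  0.5] rot [-0.0007 -0.0004 -0.0007] j [-0.02  0.17  1.6   0.    1.36  1.64]
```

View pics/c2.png

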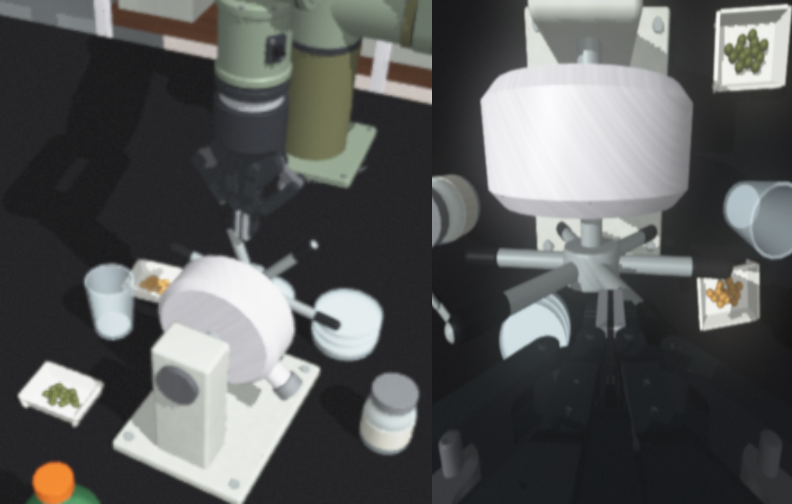

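Emit:
{"method": "apply_moves", "body": {"moves": [[[1,0,8,0,0,0,0],[1,0,16,0,0,0,0],[1,0,24,0,0,0,0],[1,0,27,0,0,0,0],[1,0,27,0,0,0,0]]]}}

```text
clock: 4.1
ee_pos: [0.5472, 0.0454, 0.2202]
tcp_rot: [0.999, -0.047, -0.0, 0.0]
ft_force: [-0.1, -0.3, 0.1]
opening: -0.0001
```

Emit:
{"method": "apply_moves", "body": {"moves": [[[1,0,-8,0,0,0,0],[1,0,-8,-30,0,0,0],[1,0,-8,-75,0,0,0],[1,0,-8,-80,0,0,0],[1,0,-8,-80,0,0,0]]]}}

```text
clock: 4.6
ee_pos: [0.5494, 0.0546, 0.3027]
tcp_rot: [0.999, -0.046, 0.003, 0.0]
ft_force: [-0.5, 0.6, -0.9]
opening: -0.0001
```

```bash
python3 -c "
from h import *
goal(.08,.3)
for n in ('scene','wrist'):
    cv2.imwrite(f'pics/{n}3.png',cams.grab_frame(n)[:,:,::-1])
a=cv2.imread('pics/scene3.png')[120:320,200:400]
cv2.imwrite('pics/c3.png',cv2.resize(a,None,fx=3,fy=3,interpolation=cv2.INTER_CUBIC))
"
```

```text
t 4.6 ee [0.5494 0.0546 0.3027] l,z,dx now [-0.0318  0.3027  0.0011] F [-0.48  0.61 -0.86] open -0.0001
shift mm [  -1.1 -111.8    2.7] rot [ 0.0003 -0.0051 -0.    ] j [-0.06  0.11  1.51 -0.    1.52  1.61]
```

View pics/c3.png

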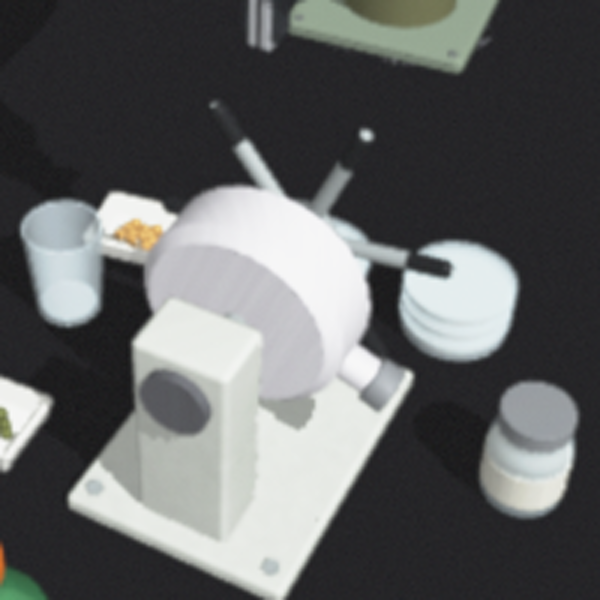

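```bash
cat >> h.py <<'E'
def alpha(obs,a0):
    f=lambda q:np.concatenate([proj(n,pt(Q+[q[0]],kd,k))[0]-np.array(uv)-[q[1],q[2]] for n,uv,kd,k in obs])
    r=least_squares(f,[np.radians(a0),0,0]); print("alpha",np.degrees(r.x[0]),"off",r.x[1:],"\n",f(r.x).reshape(-1,2).round(1))
E
python3 -c "
from h import *
s=lambda u,v:(u/3+200,v/3+120)
alpha([('scene',s(213,104),'spoke',3),('scene',s(367,134),'spoke',4),('scene',s(450,268),'spoke',5),('scene',s(382,390),'neck',.11)],110)"
```

```text
alpha 112.5571192650014 off [ 0.68474862 -0.93066439] 
 [[-0.7 -1. ]
 [-0.3 -0.3]
 [ 0.1  1.3]
 [ 0.9  0.1]]
```

Emit:
{"method": "apply_moves", "body": {"moves": [[[1,0,-40,0,0,0,0],[1,-1,-80,0,0,0.003,0],[1,-1,-116,0,0,0.003,0],[1,-1,-116,0,0,0,0],[1,-1,-116,40,0,0,0],[1,-1,-116,75,0,0,0],[1,-1,-116,82,0,0,0],[1,-1,-110,82,0,0,0]]]}}

```text
clock: 5.5
ee_pos: [0.5555, 0.1635, 0.2154]
tcp_rot: [0.999, -0.046, -0.003, 0.001]
ft_force: [-0.4, 0.1, 0.5]
opening: 0.0
```

Emit:
{"method": "apply_moves", "body": {"moves": [[[1,0,8,0,0,0,0],[1,0,15,0,0,0,0],[1,0,22,0,0,0,0],[1,0,29,0,0,0,0],[1,0,36,0,0,0,0]]]}}

```text
clock: 6.0
ee_pos: [0.5557, 0.129, 0.2223]
tcp_rot: [0.999, -0.047, 0.003, -0.002]
ft_force: [-3.3, 6.0, 14.8]
opening: 0.0002
```

```bash
python3 -c "
from h import *
goal(-.046,.22)
for n in ('scene','wrist'):
    cv2.imwrite(f'pics/{n}4.png',cams.grab_frame(n)[:,:,::-1])
a=cv2.imread('pics/scene4.png')[120:320,200:400]
cv2.imwrite('pics/c4.png',cv2.resize(a,None,fx=3,fy=3,interpolation=cv2.INTER_CUBIC))
"
```

```text
t 6.0 ee [0.5557 0.129  0.2223] l,z,dx now [0.0428 0.2223 0.0004] F [-3.32  6.04 14.77] open 0.0002
shift mm [-0.4 88.8  2. ] rot [-0.0038 -0.0054 -0.0005] j [0.07 0.2  1.57 0.   1.37 1.74]
```

View pics/c4.png

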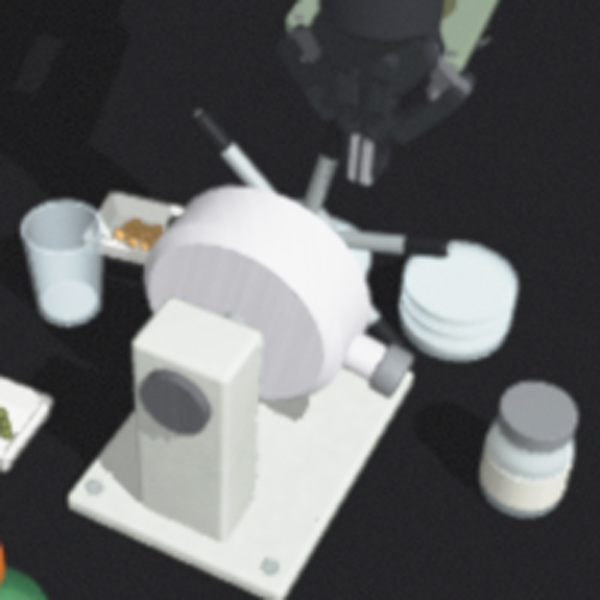

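Emit:
{"method": "apply_moves", "body": {"moves": [[[1,0,-3,-5,0,0,0],[1,0,-5,-12,0,0,0],[1,0,-5,-20,0,0,0],[1,0,-5,-20,0,0,0]]]}}

```text
clock: 6.5
ee_pos: [0.5554, 0.133, 0.2398]
tcp_rot: [0.999, -0.047, 0.001, -0.0]
ft_force: [-0.4, 0.3, -0.1]
opening: 0.0001
```

```bash
python3 -c "
from h import *
goal(.0,.24)
for n in ('scene','wrist'):
    cv2.imwrite(f'pics/{n}5.png',cams.grab_frame(n)[:,:,::-1])
a=cv2.imread('pics/scene5.png')[120:270,240:400]
b=cv2.imread('pics/wrist5.png')[180:,130:430]
cv2.imwrite('pics/c5.png',np.hstack([cv2.resize(a,(400,375),interpolation=cv2.INTER_CUBIC),cv2.resize(b,(400,375))]))
"
```

```text
t 6.5 ee [0.5554 0.133  0.2398] l,z,dx now [ 0.0468  0.2398 -0.0003] F [-0.38  0.28 -0.07] open 0.0001
shift mm [ 0.3 46.8 -0.2] rot [-0.0001 -0.0026 -0.0005] j [ 0.08  0.19  1.54 -0.    1.41  1.75]
```

View pics/c5.png

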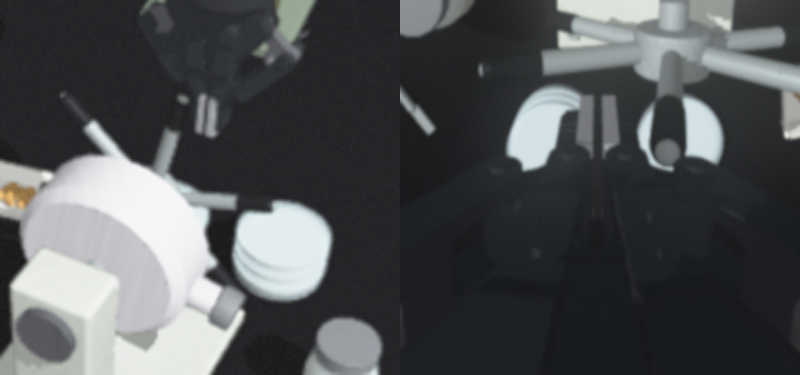

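Emit:
{"method": "apply_moves", "body": {"moves": [[[1,0,6,0,0,0,0],[1,0,12,0,0,0,0],[1,0,18,0,0,0,0],[1,0,24,0,0,0,0],[1,0,30,0,0,0,0],[1,0,36,2,0,0,0],[1,0,42,5,0,0,0],[1,0,48,8,0,0,0]]]}}

```text
clock: 7.4
ee_pos: [0.55, 0.0848, 0.2301]
tcp_rot: [0.999, -0.047, 0.0, -0.0]
ft_force: [0.6, 1.3, 1.8]
opening: 0.0
```

```bash
python3 -c "
from h import *
goal(-.046,.22)
for n in ('scene','wrist'):
    cv2.imwrite(f'pics/{n}6.png',cams.grab_frame(n)[:,:,::-1])
a=cv2.imread('pics/scene6.png')[120:270,240:400]
b=cv2.imread('pics/wrist6.png')[180:,130:430]
cv2.imwrite('pics/c6.png',np.hstack([cv2.resize(a,(400,375),interpolation=cv2.INTER_CUBIC),cv2.resize(b,(400,375))]))
"
```

```text
t 7.4 ee [0.55   0.0848 0.2301] l,z,dx now [-0.0017  0.2301 -0.0011] F [0.59 1.34 1.8 ] open 0.0
shift mm [ 1.1 44.3 10.1] rot [-0.0001 -0.0002 -0.0007] j [-0.    0.17  1.59  0.    1.38  1.66]
```

View pics/c6.png

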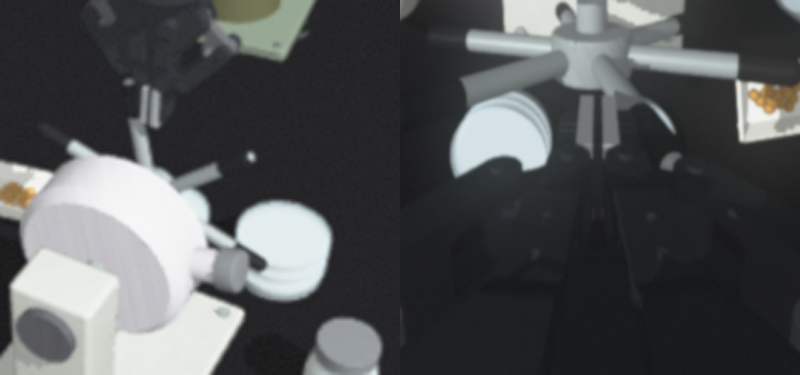

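Emit:
{"method": "apply_moves", "body": {"moves": [[[1,1,7,2,0,0,0],[1,1,14,4,0,0,0],[1,1,21,6,0,0,0],[1,1,28,8,0,0,0],[1,1,35,10,0,0,0],[1,1,40,10,0,0,0],[1,1,44,10,0,0,0],[1,1,44,10,0,0,0]]]}}

```text
clock: 8.3
ee_pos: [0.547, 0.0404, 0.2205]
tcp_rot: [0.999, -0.047, 0.0, 0.0]
ft_force: [-0.3, 0.8, 0.5]
opening: 0.0002
```

Emit:
{"method": "apply_moves", "body": {"moves": [[[1,0,-8,0,0,0,0],[1,0,-8,-30,0,0,0],[1,0,-8,-75,0,0,0],[1,0,-8,-80,0,0,0],[1,0,-8,-80,0,0,0]]]}}

```text
clock: 8.8
ee_pos: [0.549, 0.0496, 0.3028]
tcp_rot: [0.999, -0.046, 0.003, 0.0]
ft_force: [0.9, 0.6, -0.3]
opening: 0.0002
```

```bash
python3 -c "
from h import *
goal(.08,.3)
for n in ('scene','wrist'):
    cv2.imwrite(f'pics/{n}7.png',cams.grab_frame(n)[:,:,::-1])
a=cv2.imread('pics/scene7.png')[120:320,200:400]
cv2.imwrite('pics/c7.png',cv2.resize(a,None,fx=3,fy=3,interpolation=cv2.INTER_CUBIC))
"
```

```text
t 8.8 ee [0.549  0.0496 0.3028] l,z,dx now [-0.0368  0.3028  0.0011] F [ 0.85  0.6  -0.26] open 0.0002
shift mm [  -1.1 -116.8    2.8] rot [ 0.0004 -0.0053 -0.0001] j [-0.07  0.11  1.51 -0.    1.52  1.6 ]
```

View pics/c7.png

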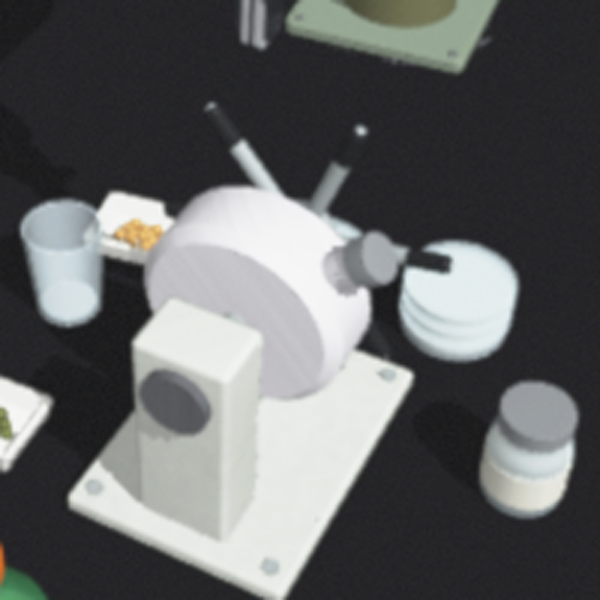

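```bash
python3 -c "
from h import *
s=lambda u,v:(u/3+200,v/3+120)
alpha([('scene',s(210,103),'spoke',4),('scene',s(361,130),'spoke',5),('scene',s(450,265),'spoke',0),('scene',s(382,256),'neck',.113)],50)"
```

```text
alpha 50.19181214743655 off [ 0.07547001 -0.80131755] 
 [[-0.7 -0.2]
 [ 0.3 -0.5]
 [ 0.7  0.3]
 [-0.3  0.4]]
```

Emit:
{"method": "apply_moves", "body": {"moves": [[[1,0,-40,0,0,0,0],[1,-1,-80,0,0,0.0,0],[1,-1,-114,0,0,0.0,0],[1,-1,-114,0,0,0,0],[1,-1,-114,35,0,0,0],[1,-1,-114,57,0,0,0],[1,-1,-108,60,0,0,0],[1,-1,-102,60,0,0,0]]]}}

```text
clock: 9.7
ee_pos: [0.555, 0.15, 0.2384]
tcp_rot: [0.999, -0.047, -0.002, 0.001]
ft_force: [0.7, -0.6, -0.1]
opening: -0.0001
```

```bash
python3 -c "
from h import *
goal(.022,.24)"
```

```text
t 9.7 ee [0.555  0.15   0.2384] l,z,dx now [ 0.0637  0.2384 -0.0022] F [ 0.66 -0.61 -0.09] open -0.0001
shift mm [ 2.3 41.7 -1.6] rot [ 0.0014  0.004  -0.0008] j [ 0.11  0.2   1.53 -0.    1.41  1.78]
```

Emit:
{"method": "apply_moves", "body": {"moves": [[[1,1,6,0,0,0,0],[1,1,12,0,0,0,0],[1,1,18,0,0,0,0],[1,1,24,0,0,0,0],[1,1,30,0,0,0,0],[1,1,36,0,0,0,0],[1,1,42,0,0,0,0],[1,1,48,1,0,0,0]]]}}

```text
clock: 10.5
ee_pos: [0.5526, 0.1026, 0.2393]
tcp_rot: [0.999, -0.047, -0.0, 0.0]
ft_force: [0.9, 1.3, 1.3]
opening: 0.0
```

Emit:
{"method": "apply_moves", "body": {"moves": [[[1,0,6,2,0,0,0],[1,0,12,5,0,0,0],[1,0,18,8,0,0,0],[1,0,24,12,0,0,0],[1,0,29,16,0,0,0],[1,0,34,19,0,0,0],[1,0,36,19,0,0,0],[1,0,36,19,0,0,0]]]}}

```text
clock: 11.3
ee_pos: [0.5489, 0.0668, 0.2197]
tcp_rot: [0.999, -0.047, -0.001, 0.0]
ft_force: [0.7, 0.8, 0.8]
opening: -0.0002
```

```bash
python3 -c "
from h import *
goal(-.029,.22)
for n in ('scene','wrist'):
    cv2.imwrite(f'pics/{n}8.png',cams.grab_frame(n)[:,:,::-1])
a=cv2.imread('pics/scene8.png')[120:320,200:400]
cv2.imwrite('pics/c8.png',cv2.resize(a,None,fx=3,fy=3,interpolation=cv2.INTER_CUBIC))
"
```

```text
t 11.3 ee [0.5489 0.0668 0.2197] l,z,dx now [-0.0198  0.2197 -0.0006] F [0.68 0.76 0.8 ] open -0.0002
shift mm [ 0.6  9.2 -0.3] rot [ 0.0006  0.0014 -0.001 ] j [-0.04  0.17  1.61 -0.    1.36  1.63]
```

View pics/c8.png

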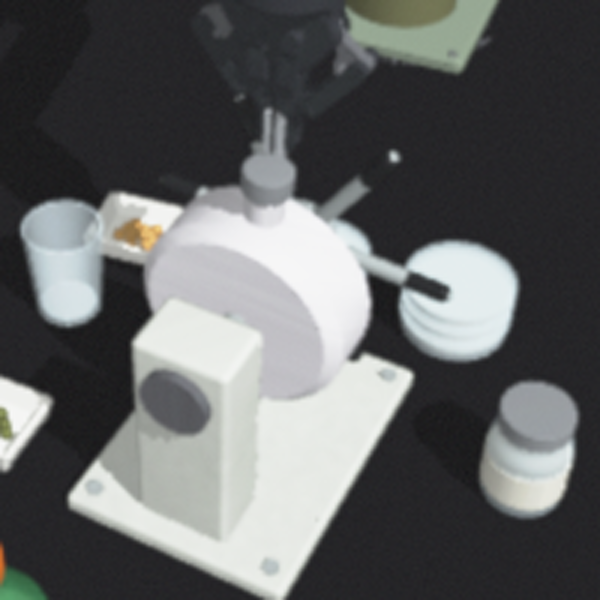

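```bash
python3 -c "
from h import *
s=lambda u,v:(u/3+200,v/3+120)
alpha([('scene',s(395,155),'spoke',0),('scene',s(447,293),'spoke',1),('scene',s(269,168),'neck',.113)],5)
for a in (0,4,8): print(a,[( (proj('scene',pt(Q+[np.radians(a)],k,j))[0]-[200,120])*3).round(0) for k,j in (('spoke',0),('spoke',1),('neck',.113))])"
```

```text
alpha 4.276754815237791 off [ 0.50676891 -0.33212603] 
 [[-0.1 -0.2]
 [ 0.2  0.8]
 [-0.  -0.6]]
0 [array([386., 145.]), array([451., 285.]), array([258., 161.])]
4 [array([396., 153.]), array([449., 294.]), array([270., 165.])]
8 [array([404., 162.]), array([447., 302.]), array([281., 170.])]
```

Emit:
{"method": "apply_moves", "body": {"moves": [[[1,0,2,0,0,0,0],[1,0,4,0,0,0,0],[1,0,5.5,0,0,0,0],[1,0,7,0,0,0,0],[1,0,7,0,0,0,0],[1,0,7,0,0,0,0]]]}}

```text
clock: 12.0
ee_pos: [0.5487, 0.0602, 0.2203]
tcp_rot: [0.999, -0.047, 0.0, 0.0]
ft_force: [-0.3, 1.3, 0.4]
opening: -0.0002
```

Emit:
{"method": "apply_moves", "body": {"moves": [[[1,0,-4,0,0,0,0],[1,0,-8,0,0,0,0],[1,0,-8,-30,0,0,0],[1,0,-8,-75,0,0,0],[1,0,-8,-90,0,0,0],[1,-40,-8,-90,0,0,0],[1,-80,-8,-90,0,0,0],[1,-80,-8,-90,0,0,0]]]}}

```text
clock: 12.8
ee_pos: [0.4652, 0.0765, 0.3089]
tcp_rot: [0.999, -0.046, -0.002, 0.0]
ft_force: [0.4, 0.3, 0.2]
opening: -0.0
```

```bash
python3 -c "
from h import *
goal(-.029,.3)
for n in ('scene','top'):
    cv2.imwrite(f'pics/{n}9.png',cams.grab_frame(n)[:,:,::-1])
a=cv2.imread('pics/scene9.png')[120:320,200:400]
cv2.imwrite('pics/c9.png',cv2.resize(a,None,fx=3,fy=3,interpolation=cv2.INTER_CUBIC))
a=cv2.imread('pics/top9.png')[140:310,180:390]; cv2.imwrite('pics/t9c.png',cv2.resize(a,None,fx=3.5,fy=3.5,interpolation=cv2.INTER_CUBIC))
"
```

```text
t 12.8 ee [0.4652 0.0765 0.3089] l,z,dx now [-0.0179  0.3089 -0.0848] F [0.41 0.31 0.2 ] open -0.0
shift mm [84.8 11.2  8.5] rot [0.0004 0.0045 0.0005] j [-0.02 -0.07  1.67 -0.    1.54  1.64]
```

View pics/c9.png

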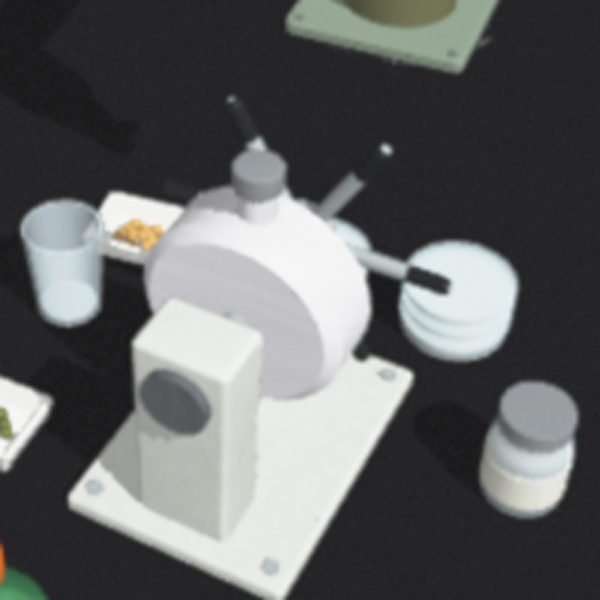

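View pics/t9c.png

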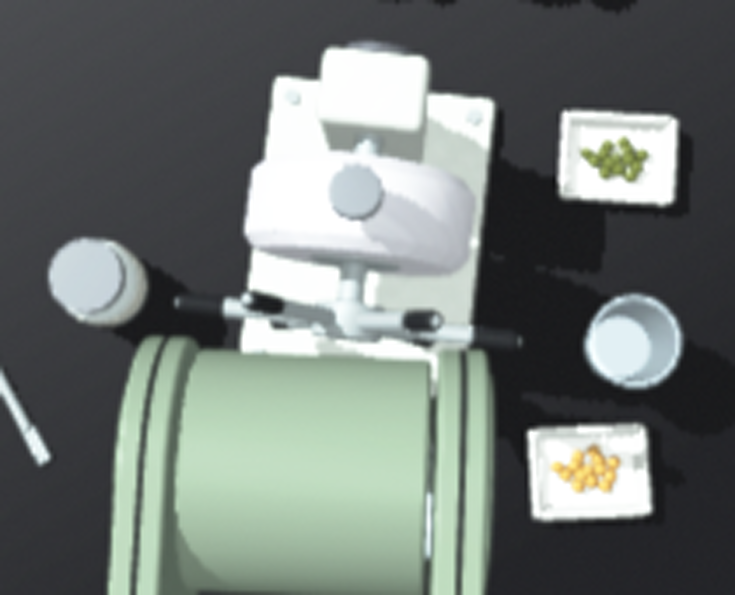

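```bash
python3 -c "
from h import *
s=lambda u,v:(u/3+200,v/3+120)
t=lambda u,v:(u/3.5+180,v/3.5+140)
alpha([('scene',s(232,98),'spoke',5),('scene',s(387,149),'spoke',0),('scene',s(449,288),'spoke',1),('scene',s(259,162),'neck',.113)],0)
alpha([('top',t(356,191),'neck',.113),('top',t(180,302),'spoke',1),('top',t(518,341),'spoke',4),('top',t(245,298),'spoke',0),('top',t(440,320),'spoke',5)],0)
print(telemetry.sense()['qvel'].round(3))
"
```

```text
alpha 0.5094275490899902 off [ 0.12090976 -0.88342061] 
 [[-0.7 -0.7]
 [ 0.1 -0.3]
 [ 0.5  0.4]
 [ 0.1  0.6]]
alpha -0.5656163388734304 off [-1.05420248 -0.37887629] 
 [[-0.2 -0.3]
 [-1.1 -0.1]
 [ 1.1 -0. ]
 [ 0.4  0.2]
 [-0.3  0.2]]
[-0.008  0.033 -0.049 -0.    -0.003 -0.001]
```

Emit:
{"method": "apply_moves", "body": {"moves": [[[1,0,0,-20,0,0,0],[1,0,0,-20,0,0,0],[1,0,0,-20,0,0,0],[1,0,0,-20,0,0,0]]]}}

```text
clock: 13.3
ee_pos: [0.47, 0.0756, 0.3294]
tcp_rot: [0.999, -0.047, -0.001, 0.0]
ft_force: [-1.4, -0.9, -0.8]
opening: -0.0002
```

```bash
python3 -c "
from h import *
from station import hand_in
a=cams.grab_frame('scene')[:,:,::-1]; o=cv2.imread('pics/scene0.png'); p=cv2.imread('pics/scene9.png')
d=lambda x,y,b:cv2.absdiff(x,y)[b[1]:b[3],b[0]:b[2]].max(2)
print('still',d(a.copy(),p,(220,140,360,300)).mean())
for n,b in dict(stack_dish=(330,200,376,242),jar=(358,245,396,294),boatA=(168,238,220,276),beaker=(205,185,238,230),spat=(400,240,445,318),boatB=(228,185,258,208)).items(): print(n,d(a.copy(),o,b).mean().round(2))
print(telemetry.sense()['ft_force'].round(2)); print(hand_in())"
```

```text
still 1.4170982142857143
stack_dish 16.24
jar 1.35
boatA 1.27
beaker 2.8
spat 1.84
boatB 11.01
[-0.56  0.18  0.32]
the job is handed in; nothing more can be done
None
```

I turned the hand wheel about 148° in three fingertip strokes on successive spokes, with the fingers closed, and the filler neck now points straight up. I then lifted the gripper clear and handed the job in at about 13 s.

- **Neck angle:** the last pictures put it at +0.5° from straight up in the scene camera and −0.6° in the top camera, well inside the 5° limit.
- **At rest:** the wheel looked the same in two scene pictures about 0.5 s apart, and the wrist force at the end was under 1 N.
- **Things around it:** the jar, beaker, spatula and weighing boat A match the first scene picture. The patches with the Petri stack and boat B did differ. I put that down to the moved spokes and shadows crossing them, since both looked in place in the pictures. The single Petri dish was hidden behind the arm in the last top view, so I did not check it separately.
- **One hitch:** early in the second stroke the spoke's end seems to have caught under the wider part of the fingers, and I read about 16 N in all at the wrist (limit on the wheel 30 N). I backed off, raised the tool 20 mm and carried on. Every later reading stayed below 4 N, and no reading I took came near a limit.

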